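# Switch on the lamp fitter's test holder

## Robot

A 6-joint arm with a two-finger parallel gripper is mounted at the origin on the work surface. World frame = base frame: x ahead of the robot, y to its left, z up, the work surface at z = 0. Lengths are in m, angles in rad, forces in N, time in s.
With the tool pointing down it reaches from about 0.275 to 0.75 m from the base axis. Payload 10.2 kg.
Tool frame: the origin (TCP) lies midway between the tips of the shut fingers; the grasp point (between the pads) lies 19 mm behind it (env.hold_point_z is the distance from the TCP to the grasp point, in m); z points along the fingers, y is the line along which they close (so a half turn about z gives the same grasp; the last joint's range is limited). The gripper opens to 85 mm and grips with 20 to 120 N. Pads are 22 mm wide; open, the fingers measure 114 mm over their backs; the gripper's body (76 mm by 85 mm) begins 54 mm behind the grasp point. The pads swing forward as they close: fully open they stand 13 mm farther back than shut.
Start: joints at [0.948, 0.313, 1.498, -0, 1.331, -0.223], TCP at [0.204, 0.484, 0.231] pointing down, gripper open.
Joint ranges: [-2.94, 2.94], [-0.97, 2.17], [0.19, 2.56], [-1.23, 4.37], [0.02, 3.11], [-2.88, 2.88]. Speed limits (rad/s): [2.39, 2.39, 3.01, 3.14, 3.14, 3.14].

## Interface

Orientations are given as a unit quaternion [x, y, z, w].
In Python, from bench import env, kinematics, monitor, eyes, job gives the robot as it stands. The module is installed in compiled form; this text tells all that it offers. Calls block until the motion is done:
- env.reach(position, orientation): joint-space move of the TCP to a pose.
- env.movel(position, velocity=0.15, frame=None, guard=None): straight line of the TCP; frame=None keeps the orientation; velocity is the mean speed in m/s. With guard (N) it stops when the force on the tool has changed by that much, and returns True; else False.
- env.set_joints(angles): joint-space move.
- env.release() and env.close_gripper(effort=None): open the fingers fully, or close them until they stop; effort is the grip in N (None keeps the last).
- env.hold(seconds).
- kinematics.ik(position, orientation): joint angles nearest the present ones, or None.
- monitor.sense(): the state.
- eyes.grab_frame(name): name is "scene" or "top"; returns a dict with "frame" (384x512x3 uint8, red, green, blue), "mtx" (3x3 intrinsics, pixels), "view" (4x4, takes a point from world to camera coordinates). Camera axes: x right, y down, z forward; pixel columns grow to the right and rows downward; lengths in m; the calibration is good to about 2 mm. A picture is of the moment at which its call begins. There is no depth.
A pose or a line that the arm cannot do raises env.MotionError and nothing moves.
- job.hand_in(): hands the job in; it is judged then, once.
The state is a dict: "clock": time; "joints": joint angles; "qvel": joint speeds; "joint_efforts": joint torques, N m; "position": TCP position; "ee_rot": TCP orientation; "contact_force": force on the tool from outside, world axes, zero at the start; "ft_torque": the same for the moment, N m; "finger_gap": opening from 0.0 (shut) to 1.0 (fully open); "gripper_force": force on a finger pad.
Only numpy, scipy, OpenCV 4.12 (cv2) and the standard library are available. Lean on these libraries where they do the work, as an engineer would, in place of code of your own. Each camera call takes 0.05 s, during which the arm holds its last target. There are 200 camera calls.

## Task

Two black switch boxes are screwed to the counter, each with a steel bat toggle. Switch on the one that carries the white ceramic bulb holder, by flipping its toggle over the centre so that it clicks across and leans towards the bulb holder. Leave the other toggle in its position and the amber glass chimney standing where it is.

Things in the scene. Friction and masses are not known exactly. Their poses are not given: they have to be found in the camera images.
- lamp_board: Black box 200 x 90 mm, 30 mm high, fixed to the counter, heading within 1.2 rad of ahead, with a white ceramic bulb holder 54 mm wide, top 75 mm up. Origin: centre of its underside; z up, x along its length towards the bulb holder (axis at x = 55 mm); toggle pivot at x = -40, y = 0, z = 36 mm. The other box is alike but has a low square black socket, no bulb holder; the two may swap places.
- lamp_switch (a joint): Steel bat on lamp_board, 45 mm from pivot to tip, 11 mm thick at its top, swinging along the box's x. Joint in rad: starts at 0 (off, leaning away from the bulb holder, tip 20 mm to -x of the pivot and 77 mm above the counter); 0.45 is upright, 0.9 the other stop (on). A spring holds it at its stops: pushing the tip takes about 2.5 N at first; past upright it snaps across by itself.
- spare_switch (a joint): Toggle of the other switch box, the same bat and angles (0: leaning away from its socket, where it starts and must stay).
- chimney: Amber glass lamp chimney, an open tube 160 mm high and up to 80 mm across, standing loose on the counter towards one side, clear of the boxes. Origin: centre of its foot; z along its axis, up.
There are look-alikes about, which are no part of the job. Leave any green or pink look-alike of the lamp_board alone.

How it is judged:
By the outcome, as a careful person would: the job done as asked, in the order asked, and still so for the second after the job is handed in, with the robot touching nothing.
It also fails if it takes over 27 s, if anything falls off the work surface, if the arm or the gripper's body presses on something with over 40 N, if the wrist force passes 120 N, or if a joint passes its speed limit or range.

## Working session

There is one attempt and no reset: what is moved stays moved. The work goes in short steps, each a Python script; the robot and the scene stay as the last script left them, time stands still between calls to the robot, and variables do not carry over. Pictures are saved under pics/ and viewed, at most 10 in all, crops included, and the job is handed in when it is done.

```bash
mkdir -p pics; python3 - <<'E'
from bench import env, kinematics, monitor, eyes, job
import cv2,numpy as np
for n in("top","scene"):
    f=eyes.grab_frame(n); cv2.imwrite(f"pics/{n}0.png",f["frame"][:,:,::-1]); np.savez(f"{n}.npz",**f)
    print(n,f["mtx"].tolist(),np.round(f["view"],3).tolist())
print(monitor.sense()["clock"])
E
```

```text
top [[360.2411332488742, 0.0, 250.39938128355882], [0.0, 360.2411332488742, 194.839798582164], [0.0, 0.0, 1.0]] [[-0.002, -1.0, 0.018, 0.116], [-0.999, 0.001, -0.048, 0.462], [0.048, -0.018, -0.999, 1.102], [0.0, 0.0, 0.0, 1.0]]
scene [[452.09132219532677, 0.0, 251.783156622757], [0.0, 452.09132219532677, 191.47204228080193], [0.0, 0.0, 1.0]] [[-0.814, 0.581, 0.001, 0.325], [0.337, 0.474, -0.813, -0.156], [-0.473, -0.661, -0.582, 1.522], [0.0, 0.0, 0.0, 1.0]]
0.1
```

View pics/top0.png

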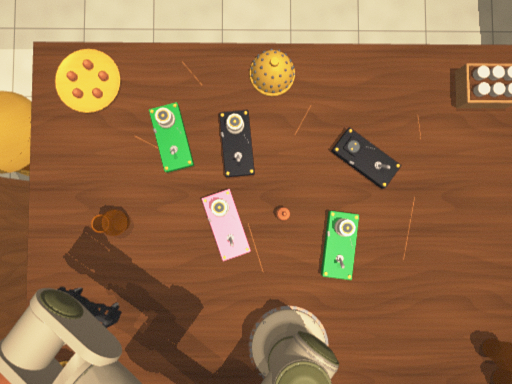

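View pics/scene0.png

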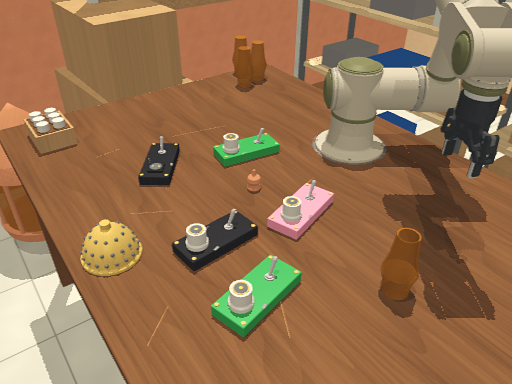

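The top view shows the lamp board at about (237,143), with its holder at (235,123) and its toggle at (238,157). The spare box is at (366,158) and the chimney at (113,222). In the scene view the lamp board is at about (215,238), with its bat tip near (234,212).

```bash
cat > h.py <<'E'
import numpy as np,cv2
def ray(f,uv,z):
    V=f["view"];R,t=V[:3,:3],V[:3,3];c=-R.T@t
    d=R.T@np.linalg.inv(f["mtx"])@np.array([*uv,1.]);return c+d*(z-c[2])/d[2]
def proj(f,p):
    q=f["mtx"]@(f["view"]@np.array([*p,1.]))[:3];return q[:2]/q[2]
E
python3 - <<'E'
from h import *
from bench import kinematics
from scipy.spatial.transform import Rotation as Ro
T=dict(np.load("top.npz"));S=dict(np.load("scene.npz"))
I=T["frame"]
m=(I.max(2)<60).astype(np.uint8);k=np.zeros_like(m);k[95:185,210:265]=1;m*=k
m=cv2.morphologyEx(m,cv2.MORPH_OPEN,np.ones((3,3)))
cs,_=cv2.findContours(m,cv2.RETR_EXTERNAL,cv2.CHAIN_APPROX_NONE);c=max(cs,key=cv2.contourArea)[:,0]
P=np.array([ray(T,p,.03)[:2] for p in c]);r=cv2.minAreaRect(P.astype(np.float32)*1000)
print(r)
w=np.array(r[0])/1000;b=cv2.boxPoints(r)/1000
e=[b[1]-b[0],b[2]-b[1]];x=max(e,key=np.linalg.norm);x/=np.linalg.norm(x);x*=np.sign(x[0])
yaw=np.arctan2(x[1],x[0]);y=np.array([-x[1],x[0]]);print(w,yaw)
np.savez("box.npz",c=w,x=x,yaw=yaw)
pt=lambda a,z:np.array([*(w+x*a),z])
for n,f in(("top",T),("scene",S)):
    J=cv2.resize(f["frame"][:,:,::-1],None,fx=3,fy=3,interpolation=cv2.INTER_CUBIC)
    for a,z in((-.06,.077),(-.04,.036),(.055,.075),(.1,.03),(-.1,.03)):
        u=proj(f,pt(a,z));cv2.circle(J,tuple(int(v*3+1) for v in u),3,(0,0,255),-1)
    u=(proj(f,pt(0,.03))*3).astype(int);cv2.imwrite(f"pics/chk_{n}.png",J[max(u[1]-150,0):u[1]+150,u[0]-150:u[0]+150])
a,bb=cv2.imread("pics/chk_top.png"),cv2.imread("pics/chk_scene.png");cv2.imwrite("pics/chk.png",np.hstack([a,bb]))
for s in(0,np.pi):
    q=(Ro.from_euler("z",yaw+s)*Ro.from_euler("x",np.pi)).as_quat()
    for A,z in((-.112,.23),(-.112,.056),(-.043,.056)): print(s,kinematics.ik(pt(A,z),q))
E
```

```text
((691.7490234375, 196.73361206054688), (9.289259910583496, 6.112868309020996), 0.12191472947597504)
[0.69174902 0.19673361] 0.002128687
0 [ 1.35630192e-01  5.09544491e-01  1.21430407e+00 -4.44089210e-16
  1.41774409e+00  1.70429783e+00]
0 [ 1.35630192e-01  6.78849369e-01  1.41268179e+00 -4.44089210e-16
  1.05006149e+00  1.70429783e+00]
0 [ 1.21894111e-01  8.10133946e-01  1.16597908e+00 -4.44089210e-16
  1.16547962e+00  1.69056175e+00]
3.141592653589793 [ 0.13563019  0.50954449  1.21430407  0.          1.41774409 -1.43729482]
3.141592653589793 [ 0.13563019  0.67884937  1.41268179  0.          1.05006149 -1.43729482]
3.141592653589793 [ 0.12189411  0.81013395  1.16597908  0.          1.16547962 -1.4510309 ]
```

View pics/chk.png

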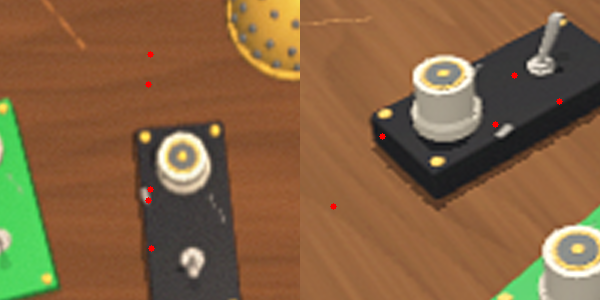

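The crop shows the mask caught only the small slot, so the fit is wrong: the red dots lie off the box. I'll segment by low saturation instead.

```bash
cat > fit.py <<'E'
from h import *
from bench import kinematics
from scipy.spatial.transform import Rotation as Ro
T=dict(np.load("top.npz"));S=dict(np.load("scene.npz"))
I=T["frame"].astype(int)
print(I[140,232],I[150,270],I[165,240])
m=((I[...,0]-I[...,2]<18)&(I.max(2)<110)).astype(np.uint8);k=np.zeros_like(m);k[95:185,210:265]=1;m*=k
m=cv2.morphologyEx(m,cv2.MORPH_CLOSE,np.ones((3,3)));m=cv2.morphologyEx(m,cv2.MORPH_OPEN,np.ones((3,3)))
cs,_=cv2.findContours(m,cv2.RETR_EXTERNAL,cv2.CHAIN_APPROX_NONE);c=max(cs,key=cv2.contourArea)[:,0]
P=np.array([ray(T,p,.03)[:2] for p in c]);r=cv2.minAreaRect(P.astype(np.float32)*1000)
print(r)
w=np.array(r[0])/1000;b=cv2.boxPoints(r)/1000
e=[b[1]-b[0],b[2]-b[1]];x=max(e,key=np.linalg.norm);x=x/np.linalg.norm(x);x=x*np.sign(x[0])
yaw=np.arctan2(x[1],x[0]);print(w,yaw)
np.savez("box.npz",c=w,x=x,yaw=yaw)
pt=lambda a,z:np.array([*(w+x*a),z]);out=[]
for n,f in(("top",T),("scene",S)):
    J=cv2.resize(f["frame"][:,:,::-1],None,fx=3,fy=3,interpolation=cv2.INTER_CUBIC)
    for a,z in((-.06,.077),(-.04,.036),(.055,.075),(.1,.03),(-.1,.03)):
        u=proj(f,pt(a,z));cv2.circle(J,tuple(int(v*3+1) for v in u),3,(0,0,255),-1)
    u=(proj(f,pt(0,.03))*3).astype(int);out.append(J[u[1]-150:u[1]+150,u[0]-150:u[0]+150])
cv2.imwrite("pics/chk2.png",np.hstack(out))
for s in(0,np.pi):
    q=(Ro.from_euler("z",yaw+s)*Ro.from_euler("x",np.pi)).as_quat()
    for A,z in((-.112,.23),(-.112,.056),(-.043,.056)): print(s,np.round(kinematics.ik(pt(A,z),q),3))
E
python3 fit.py
```

```text
[60 61 58] [144  90  55] [65 62 60]
((618.7952880859375, 158.8395233154297), (197.5825958251953, 87.18894958496094), 5.519360542297363)
[0.61879529 0.15883952] 0.09633104
0 [ 0.062  0.322  1.489 -0.     1.331  1.537]
0 [ 0.062  0.527  1.687 -0.     0.928  1.537]
0 [ 0.066  0.649  1.467 -0.     1.025  1.541]
3.141592653589793 [ 0.062  0.322  1.489  0.     1.331 -1.605]
3.141592653589793 [ 0.062  0.527  1.687  0.     0.928 -1.605]
3.141592653589793 [ 0.066  0.649  1.467  0.     1.025 -1.601]
```

View pics/chk2.png

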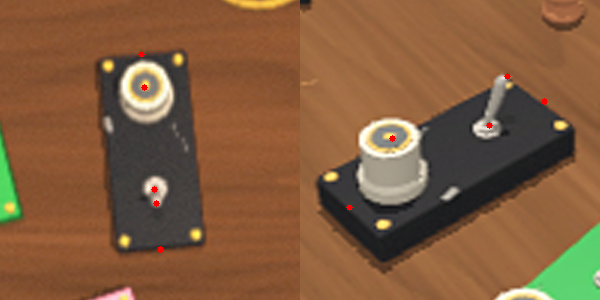

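The dots now sit on the holder axis, pivot, bat tip and box ends in both views: holder (144,87) and tip (156,203) in the top crop, tip (507,77) in the scene crop. I'll push next.

```bash
python3 - <<'E'
from h import *
from bench import env, monitor, eyes
from scipy.spatial.transform import Rotation as Ro
b=np.load("box.npz");w,x=b["c"],b["x"];q=(Ro.from_euler("z",float(b["yaw"])+np.pi)*Ro.from_euler("x",np.pi)).as_quat()
pt=lambda a,z:np.array([*(w+x*a),z])
env.close_gripper(20)
env.reach(pt(-.112,.23),q)
env.movel(pt(-.112,.056),velocity=.12)
f0=np.array(monitor.sense()["contact_force"])
for A in(-.08,-.07,-.06,-.052,-.044):
    g=env.movel(pt(A,.056),velocity=.06,guard=12)
    s=monitor.sense();print(A,g,np.round(s["contact_force"]-f0,2),np.round(s["position"]-pt(A,.056),4),s["clock"])
    if g:break
env.movel(pt(-.10,.056),velocity=.1);env.movel(pt(-.10,.2),velocity=.15)
print(monitor.sense()["clock"])
f=eyes.grab_frame("scene");t=eyes.grab_frame("top")
u=proj(f,pt(0,.03)).astype(int)
c=cv2.resize(f["frame"][u[1]-60:u[1]+60,u[0]-60:u[0]+60],(400,400),interpolation=cv2.INTER_CUBIC)
full=cv2.resize(f["frame"],(400,300));full=np.vstack([full,np.zeros((100,400,3),np.uint8)])
cv2.imwrite("pics/after.png",np.hstack([c,full])[:,:,::-1])
E
```

```text
-0.08 False [-0.96  0.28 -1.1 ] [-0.0003  0.     -0.0001] 4.8083
-0.07 False [-3.56  0.91 -0.59] [-0.0006  0.     -0.0002] 5.125
-0.06 False [-1.61  0.77 -0.03] [-0.  0. -0.] 5.4417
-0.052 False [-0.59  0.78 -0.84] [ 0.0001 -0.0001 -0.0001] 5.725
-0.044 False [-0.92  0.3  -2.18] [-0.     -0.     -0.0001] 6.0083
7.825
```

View pics/after.png

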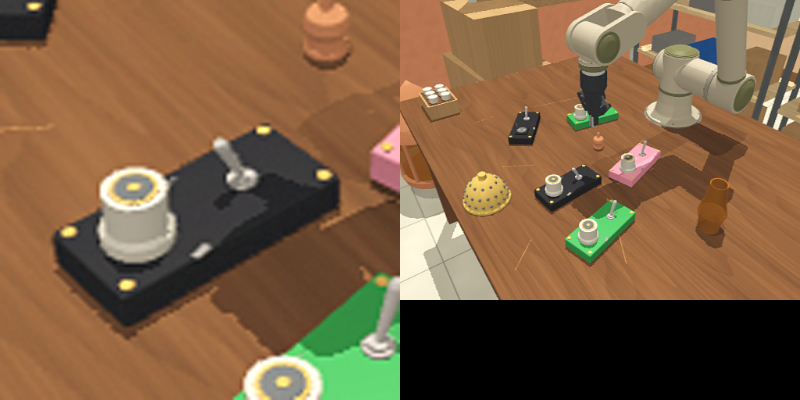

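The lamp board's toggle, with its tip at (225,145) in the crop, now leans towards the bulb holder. The chimney is standing and the spare toggle hasn't moved, and the arm is clear of everything.

```bash
python3 -c "
from bench import job
print(job.hand_in())"
```

```text
the job is handed in; nothing more can be done
None
```

The lamp board's toggle is flipped on and leans towards the bulb holder, the spare toggle and chimney are as they were, and the job was handed in at about 8 s on the robot's clock.

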